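# Set and lock the purge regulator

### The job

Set the purge-gas regulator on the welding table: turn its black knob clockwise until the gauge needle points into the green sector, without ever passing the red line, then pull the knob straight up, all the way out, so that it locks with the needle still in the green, and let go. The lock only enters where its hidden teeth meet a slot, so pull lightly; if it is blocked, ease off, turn the knob a little either way and feel again, never force it. Leave the spanner, ring and marker beside it undisturbed.

Things in the scene. Friction and masses are not known exactly. Their poses are not given: they have to be found in the camera images.
- knob_grip (a point): Grip point on the vertical axis of the black fluted round knob, 48 mm across and 34 mm tall: 20 mm above its lower edge, 14 mm below its top. It stands 148 mm above the table with the knob in, 156 mm fully out. Nothing else of the regulator is higher than 128 mm; the gauge's top, 63 mm in front of the axis, is at 117 mm. z points up.
- knob (a joint): Turn of the knob in rad, growing clockwise seen from above, which raises the needle: the needle turns a quarter as far as the knob. It turns stiffly (about 0.12 N m of friction) and stays where it is left.
- knob_pull (a joint): How far the knob is pulled up, in m: 0 in (turns freely), 0.008 fully out (locked). A spring ball keeps it in or out: about 4 N frees it from the in position, half-way it snaps over. After 0.003 of travel four square teeth inside the knob meet the lock ring: they pass only at a slot, else they are stopped there.
- needle (a joint): Angle of the black gauge needle in rad, 0 at the lower left of the dial, growing clockwise seen from the front. The red line is at 2.85.
- green_hand (a joint): Angle of the middle of the green sector on the dial, same scale as the needle; the sector reaches 0.13 to either side. It is fixed during the job.
- needle_tip (a point): Tip of the black gauge needle, 37 mm from the centre of the round white dial (91 mm across, in a 101 mm case in front of the knob, leaning back so that it faces the robot and up).
- green_mark (a point): Middle of the green sector on the dial, 37 mm from the dial's centre: where the needle tip should come, within 4.8 mm either side.
- red_line (a point): Middle of the red line on the dial, which the needle must not pass.
- regulator: The regulator's steel base plate, fixed to the table, 10 mm thick, 140 mm wide, from 105 mm in front of this origin to 135 mm behind it (x axis towards its back, origin on its underside). The gauge is at its front, the knob's axis 40 mm behind the origin, a green gas cartridge across the back, up to 58 mm high.
- spanner: Loose combination spanner, 251 x 48 x 8 mm, a bystander lying to the right of the regulator; origin at the centre of its underside.
- ring_a: Loose steel ring, 64 mm across and 26 mm high, a bystander in front of the regulator to its right; origin at the centre of its underside.
- marker: Loose paint marker, 135 x 18 x 18 mm, a bystander in front of the gauge; origin at the centre of its underside.
- lock_ring: Slotted steel ring hidden in the knob, on its axis, 139 mm above the table. 8 even slots, one per 0.785 rad of knob turn (0.196 rad of needle), at a phase that differs every time and cannot be seen; a tooth has about 0.06 rad of play in a slot. A slot always lies within the green sector. More than 25 N on the ring, up or sideways, damages it.

How it is judged:
On the way:
1. the needle stands in the green sector with the knob still in (distance between needle_tip and green_mark below 0.0048 m and value of joint knob_pull below 0.0025 m), for 0.2 s.
At the end, for the whole second after the job is handed in: The needle tip is within 4.8 mm of the middle of the green sector (inside the sector), the knob is at least 7 mm out, in its lock, and at rest, and the robot has let go (distance between needle_tip and green_mark below 0.0048 m and value of joint knob_pull above 0.007 m and velocity of joint knob between -0.05 and 0.05 rad/s); the robot touches nothing.
It fails at once if the lock's teeth are loaded with more than 25 N (contact force between lock_ring and anything else above 25 N).
It fails at once if the needle passes the red line (value of joint needle above 2.85 rad).
It fails at once if a bystander is pushed more than 20 mm (distance of any of spanner, ring_a, marker from where it was at the start of the episode above 0.02 m).
It also fails if it takes over 72 s, if anything falls off the work surface, if the arm or the gripper's body presses on something with over 40 N, if the wrist force passes 120 N, or if a joint passes its speed limit or range.

### The arm

A 7-joint arm with a two-finger parallel gripper is mounted at the origin on a cart in front of the work surface, level with it; the furniture and walls round the work are solid. World frame = base frame: x ahead of the robot, y to its left, z up, the work surface at z = 0. Lengths are in m, angles in rad, forces in N, time in s.
With the tool pointing down it reaches from about 0.35 to 0.9 m from the base axis. Payload 8.1 kg.
Tool frame: the origin (TCP) lies on the centre line of the jaws, within the pads' length; the fingertips stand 14 mm ahead of it and the grasp point (between the pads) lies 5 mm behind it; z points along the fingers, y is the line along which they close (so a half turn about z gives the same grasp; the last joint's range is limited). The gripper opens to 85 mm and grips with 20 to 120 N. Pads are 22 mm wide; open, the fingers measure 114 mm over their backs; the gripper's body (76 mm by 85 mm) begins 54 mm behind the grasp point. The pads swing forward as they close: fully open they stand 13 mm farther back than shut.
Start: joints at [-1.27, 0.434, 0.025, 1.573, -0.012, 1.134, -0.075], TCP at [0.246, 0.575, 0.245] pointing down, gripper open.
Joint ranges: [-2.62, 2.62], [-0.44, 2.09], [-1.27, 1.32], [0.08, 2.57], [-1.32, 4.46], [0.12, 2], [-2.74, 2.74]. Speed limits (rad/s): [2.22, 2.22, 3.01, 3.01, 3.14, 3.14, 3.14].

### API

Orientations are given as [roll, pitch, yaw] about the fixed x, y, z axes, in that order (R = Rz(yaw) Ry(pitch) Rx(roll)).
In Python, from plant import env, eyes, job gives the robot as it stands.
- The arm moves only by the tool carry_out, never from a script. Its argument "steps" is one flat list of numbers, 7 for each row, row after row: the turn, a rotation vector about the tool's x, y, z in rad, then the shift along the tool's x, y, z in mm, then the closure in counts, from 0 (fully open) to 255 (shut). A call has 1 to 20 rows; each row is the pose to reach, as a shift and turn from the pose commanded when the call began, along the tool's axes at that moment; what a row does not reach only later rows make up. A row lasts 1/12 s, in which the tool goes at most 41.7 mm and 7.16 degrees, less where a joint would pass 70% of its speed; a pose out of reach is approached as far as the arm can. A call with a gripper value outside its range is refused whole. The fingers move at their own pace and stop on an object; "grip_force" is the grip in N (left out, the last holds). Time passes only in rows, so rows that repeat a pose let the fingers close. It gives the time, the measured TCP pose, the force and the opening at its end, in the units of the state.
- env.get_state(): the state, without advancing time (a new reading comes with each control period).
- eyes.camera(name): name is "scene" or "top" or "wrist"; returns (picture, depth): 480x640x3 uint8, red, green, blue; 480x640 float32, m along the optical axis (not along the pixel's ray), 0 where there is no reading.
- eyes.camera_model(name): a dict with "K" (3x3 intrinsics, pixels), "k1" (the pictures are not rectified: a ray, as slopes to the right and down, at radius r is drawn at 1 + k1 r^2 times it, then the intrinsics apply), "rvec" (rotation vector, rad) and "tvec" (3), from world to camera coordinates, as OpenCV has them; the wrist camera has in their place "tool_from_camera" (4x4, takes a point from camera to tool coordinates, whose origin is the TCP and whose axes are the flange's). Camera axes: x right, y down, z forward; pixel columns grow to the right and rows downward; lengths in m; the calibration is good to about 2 mm. A picture is of the moment at which its call begins: read the wrist's pose just before it. camera_model takes no time and is no camera call.
- job.hand_in(): hands the job in, once; it reports no verdict.
The state is a dict: "time_s": time; "joint_positions": joint angles; "qd": joint speeds; "joint_torque": joint torques, N m; "ee_pos": TCP position; "tcp_rot": TCP orientation; "contact_force": force on the tool from outside, world axes, zero at the start; "ft_torque": the same for the moment, N m; "grip_width": finger opening in m.
Only numpy, scipy, OpenCV 4.12 (cv2) and the standard library are available. Lean on these libraries where they do the work, as an engineer would, in place of code of your own. Each camera call takes 0.05 s, during which the arm holds its last target. There are 200 camera calls.

## Working session

There is one attempt and no reset: what is moved stays moved. The work goes in short steps, Python scripts to look and compute and a tool call to move; the robot and the scene stay as the last step left them, time stands still between calls to the robot, and variables do not carry over. Pictures are saved under pics/ and viewed, on a budget of 10 in all, crops included, one or two more only if the job needs it, and the job is handed in when it is done.

Besides the shell and the picture viewer there is one more tool, called after "Call:" as name(argument=value, ...), one argument or row to a line, values as JSON. carry_out: Moves the arm, as the interface text tells. Its arguments: {"type":"object","properties":{"steps":{"type":"array"},"grip_force":{"type":"number"}},"required":["steps"]}

```bash
mkdir -p pics; ls; python3 - <<'E'
from plant import env,eyes,job
import cv2,numpy as np
s=env.get_state();print(s)
for n in("scene","top"):
    p,d=eyes.camera(n);cv2.imwrite(f"pics/{n}0.png",p[:,:,::-1]);np.save(f"pics/{n}0.npy",d);print(n,eyes.camera_model(n))
print(eyes.camera_model("wrist"))
E
```

```text
pics
{'time_s': 0.0, 'joint_positions': array([-1.26962879,  0.43520766,  0.02495613,  1.57409752, -0.01158375,
        1.13399128, -0.07507316]), 'qd': array([-0.0028303 , -0.00046433, -0.00013587, -0.00139459, -0.00165228,
       -0.00058212,  0.00057774]), 'joint_torque': array([ 2.16375098e-03, -6.70457268e+01,  1.02554362e+00, -3.16207194e+01,
        1.55022478e-02,  1.20647272e-02, -2.21862635e-06]), 'ee_pos': array([0.2454106 , 0.57427984, 0.24453511]), 'tcp_rot': array([-3.14004065e+00,  1.48967736e-04,  2.73780443e+00]), 'contact_force': array([ 0.28277989, -0.05829479, -1.11148178]), 'ft_torque': array([ 0.02551728, -0.00744359, -0.01547363]), 'grip_width': 0.08559986860803195}
scene {'K': array([[466.44195001,   0.        , 320.87053981],
       [  0.        , 466.44195001, 234.85252353],
       [  0.        ,   0.        ,   1.        ]]), 'k1': 0.0007847486452949227, 'rvec': array([ 1.88157978, -0.91649062,  0.58085784]), 'tvec': array([-0.46287727,  0.19764842,  0.7040334 ])}
top {'K': array([[601.24958879,   0.        , 330.22794494],
       [  0.        , 601.24958879, 235.62272024],
       [  0.        ,   0.        ,   1.        ]]), 'k1': -0.08471326368224746, 'rvec': array([ 2.13908427, -2.13568187,  0.20967382]), 'tvec': array([-0.25247074,  0.45515984,  0.94285513])}
{'K': array([[334.56745968,   0.        , 319.11786258],
       [  0.        , 334.56745968, 242.86938872],
       [  0.        ,   0.        ,   1.        ]]), 'k1': -0.041388264529627974, 'tool_from_camera': array([[ 5.33225370e-04, -9.60658329e-01, -2.77732408e-01,
         6.96973396e-02],
       [ 9.99999677e-01,  6.79094771e-04, -4.29020333e-04,
         4.43845662e-04],
       [ 6.00748583e-04, -2.77732089e-01,  9.60658381e-01,
        -1.28636648e-01],
       [ 0.00000000e+00,  0.00000000e+00,  0.00000000e+00,
         1.00000000e+00]])}
```

View pics/scene0.png

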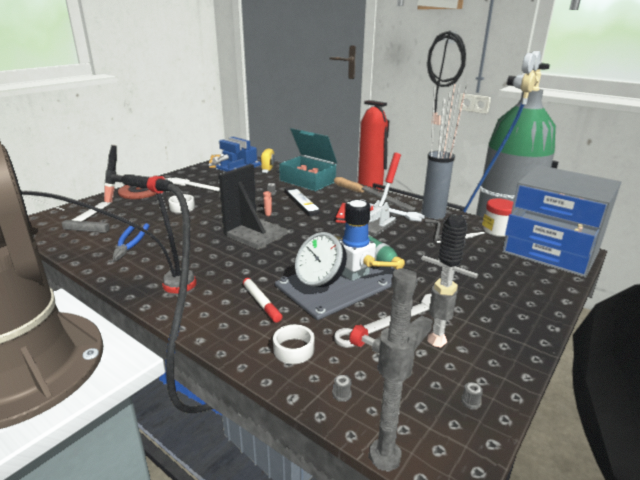

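View pics/top0.png

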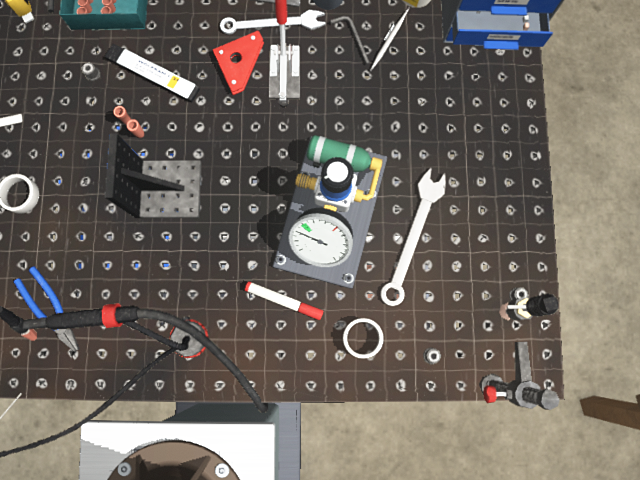

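```bash
cat >h.py <<'E'
import cv2,numpy as np
from scipy.spatial.transform import Rotation as R
from plant import env,eyes,job
def ray(m,u,v):
    K=m["K"];D=np.array([m["k1"],0,0,0,0.])
    return np.c_[cv2.undistortPoints(np.float64(np.c_[u,v])[:,None],K,D)[:,0],np.ones(len(u))]
def pose(m,s=None):
    if "rvec" in m:
        r=cv2.Rodrigues(m["rvec"])[0];return r.T,-r.T@m["tvec"]
    T=m["tool_from_camera"];r=R.from_euler("xyz",s["tcp_rot"]).as_matrix()
    return r@T[:3,:3],r@T[:3,3]+s["ee_pos"]
def pts(m,d,u,v,s=None):
    A,t=pose(m,s);return (ray(m,u,v)*d[v,u][:,None])@A.T+t
def plane(m,u,v,z,s=None):
    A,t=pose(m,s);q=ray(m,u,v)@A.T;return t+q*((z-t[2])/q[:,2])[:,None]
E
python3 - <<'E'
from h import *
m=eyes.camera_model("top");d=np.load("pics/top0.npy");p=cv2.imread("pics/top0.png")
v,u=np.mgrid[125:290,260:400];v=v.ravel();u=u.ravel();k=d[v,u]>0;u,v=u[k],v[k]
P=pts(m,d,u,v)
k=P[:,2]>.152;print("knob",k.sum(),P[k].mean(0),P[k].min(0),P[k].max(0))
c,r=cv2.minEnclosingCircle(np.float32(P[k][:,:2]));print("enclosing",c,r)
# dial: white pixels
hsv=cv2.cvtColor(p,cv2.COLOR_BGR2HSV)[v,u]
w=(hsv[:,1]<60)&(hsv[:,2]>150)&(v>205)&(v<270)&(u>285)&(u<358)&(P[:,2]>.03)
Q=P[w];c=Q.mean(0)
for _ in range(3):
    n=np.linalg.svd(Q-Q.mean(0),full_matrices=False)[2][2];Q=Q[abs((Q-Q.mean(0))@n)<.003]
print("dial",Q.mean(0),n,len(Q),Q.min(0),Q.max(0))
cv2.imwrite("pics/topcrop.png",cv2.resize(p[125:295,255:425],None,fx=3.5,fy=3.5,interpolation=cv2.INTER_CUBIC))
E
```

```text
knob 818 [ 0.52890798 -0.25965746  0.1607499 ] [ 0.506009   -0.28320153  0.15256383] [ 0.55432697 -0.23597696  0.16697   ]
enclosing (0.5301721692085266, -0.2600831985473633) 0.024377353489398956
dial [ 0.4410445  -0.2352994   0.07478681] [-0.73415875  0.18553419  0.65313704] 1983 [ 0.40547571 -0.28540058  0.03703686] [ 0.47742018 -0.185683    0.11572225]
```

View pics/topcrop.png

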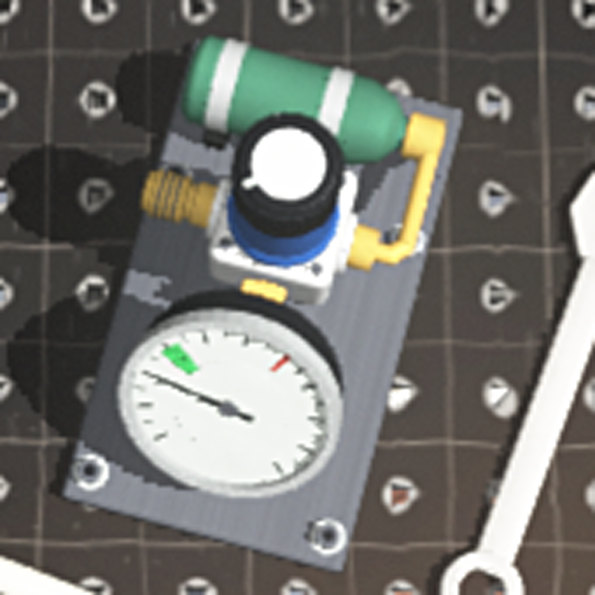

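```bash
python3 - <<'E'
from h import *
m=eyes.camera_model("top");d=np.load("pics/top0.npy")
c=np.array([.441,-.2353,.0748]);n=np.array([-.734,.1855,.653])
print("cam pos",pose(m)[1],pose(eyes.camera_model("scene"))[1])
e2=np.cross(n,[0,0,1.]);  # right-of-viewer candidate
r=np.cross([0,0,1.],n);r/=np.linalg.norm(r);up=np.cross(n,r)
print("right",r,"up",up)
A,t=pose(m)
for nm,x,y in(("hub",230,409),("tip",145,373),("green",180,358),("red",283,363)):
    q=ray(m,[255+(x+.5)/3.5-.5],[125+(y+.5)/3.5-.5])[0]@A.T;X=t+q*((c-t)@n)/(q@n)
    if nm=="hub":h=X
    w=X-h;print(nm,X,np.linalg.norm(w),np.arctan2(w@r,w@up))
v,u=np.mgrid[0:480,0:640];v=v.ravel();u=u.ravel();k=d[v,u]>0;P=pts(m,d,u[k],v[k])
for x in np.arange(.1,.75,.1):
    print(round(x,1),[(round(y,1),round(float(P[b][:,2].max()),2)) for y in np.arange(.7,-.5,-.1) if (b:=(abs(P[:,0]-x)<.05)&(abs(P[:,1]-y)<.05)).any()])
E
```

```text
cam pos [ 0.28218463 -0.23339818  1.01281039] [-0.14879072 -0.68883182  0.50234982]
right [-0.24502117 -0.96951773  0.        ] up [ 0.63309508 -0.15999882  0.75707744]
hub [ 0.44043354 -0.23552291  0.0742266 ] 0.0 0.0
tip [ 0.455697   -0.19718329  0.08049212] 0.04173914408475264 -1.371280502473248
green [ 0.4606731  -0.21311581  0.09061146] 0.034353772019720584 -0.8895425018694165
red [ 0.4568918  -0.25883492  0.09934871] 0.03801900425009136 0.5103550408099281
0.1 [(np.float64(0.7), -0.84), (np.float64(0.6), -0.84), (np.float64(0.5), -0.84), (np.float64(0.4), -0.84), (np.float64(0.3), -0.84), (np.float64(0.2), 0.2), (np.float64(0.1), 0.2), (np.float64(0.0), 0.07), (np.float64(-0.1), 0.05), (np.float64(-0.2), 0.0), (np.float64(-0.3), -0.84), (np.float64(-0.4), -0.84)]
0.2 [(np.float64(0.4), -0.44), (np.float64(0.3), 0.0), (np.float64(0.2), 0.16), (np.float64(0.1), 0.2), (np.float64(0.0), 0.18), (np.float64(-0.1), 0.08), (np.float64(-0.2), 0.01), (np.float64(-0.3), 0.01), (np.float64(-0.4), 0.01)]
0.3 [(np.float64(0.4), -0.44), (np.float64(0.3), 0.01), (np.float64(0.2), 0.24), (np.flo
[... 453 characters left out ...]
0.03), (np.float64(0.2), 0.0), (np.float64(0.1), 0.15), (np.float64(0.0), 0.09), (np.float64(-0.1), 0.0), (np.float64(-0.2), 0.17), (np.float64(-0.3), 0.17), (np.float64(-0.4), 0.01)]
0.6 [(np.float64(0.6), -0.85), (np.float64(0.4), -0.58), (np.float64(0.3), 0.03), (np.float64(0.2), 0.0), (np.float64(0.1), 0.15), (np.float64(0.0), 0.02), (np.float64(-0.1), 0.0), (np.float64(-0.2), 0.16), (np.float64(-0.3), 0.16), (np.float64(-0.4), 0.01)]
0.7 [(np.float64(0.6), -0.85), (np.float64(0.4), 0.0), (np.float64(0.3), 0.01), (np.float64(0.2), 0.03), (np.float64(0.1), 0.05), (np.float64(0.0), 0.02), (np.float64(-0.1), 0.02), (np.float64(-0.2), 0.06), (np.float64(-0.3), 0.0), (np.float64(-0.4), 0.01)]
```

Call:
carry_out(
  steps=[0,0,0,0,0,-90,0,0,0,0,0,0,-90,0,0,0,0,0,0,-90,0,0,0,0,-310,-140,-90,0,0,0,0,-310,-140,-90,0,0,0,0,-310,-140,-90,0,0,0,0,-310,-140,-90,0,0,0,0,-310,-140,-90,0,0,0,0,-310,-140,-90,0,0,0,0,-310,-140,-90,0,0,0,0,-310,-140,-90,0,0,0,0,-310,-140,-90,0,0,0,0,-590,-655,-90,0,0,0,0,-590,-655,-90,0,0,0,0,-590,-655,-90,0,0,0,0,-590,-655,-90,0,0,0,0,-590,-655,-90,0,0,0,0,-590,-655,-90,0,0,0,0,-590,-655,-90,0,0,0,0,-590,-655,-90,0],
  grip_force=30,
)

```text
time_s: 1.77
ee_pos: [0.5066, -0.0095, 0.3353]
tcp_rot: [3.141, 0.0, 2.738]
contact_force: [1.3, 0.4, 0.2]
grip_width: 0.0856
```

Call:
carry_out(
  steps=[0,0,0,-120,-221,0,0,0,0,0,-120,-221,0,0,0,0,0,-120,-221,0,0,0,0,0,-120,-221,0,0,0,0,0,-120,-221,0,0,0,0,0,-120,-221,0,0,0,0,0,-120,-221,0,0,0,0,0,-120,-221,60,0,0,0,0,-120,-221,60,0,0,0,0,-120,-221,60,0,0,0,0,-120,-221,60,0],
)

```text
time_s: 2.68
ee_pos: [0.5301, -0.2576, 0.2748]
tcp_rot: [-3.141, -0.002, 2.738]
contact_force: [0.1, 0.1, 0.1]
grip_width: 0.0856
```

```bash
python3 - <<'E'
from h import *
s=env.get_state();p,d=eyes.camera("wrist");m=eyes.camera_model("wrist")
print(s["joint_positions"],s["ee_pos"],s["tcp_rot"],s["contact_force"])
cv2.imwrite("pics/w1.png",p[:,:,::-1]);np.save("pics/w1.npy",d)
v,u=np.mgrid[0:480,0:640];v=v.ravel();u=u.ravel();k=d[v,u]>0;u,v=u[k],v[k];P=pts(m,d,u,v,s)
k=(P[:,2]>.150)&(P[:,2]<.175)&(np.hypot(P[:,0]-.53,P[:,1]+.26)<.045)
print("knob",k.sum(),P[k].mean(0),cv2.minEnclosingCircle(np.float32(P[k][:,:2])),np.median(P[k][:,2]))
E
```

```text
[ 0.01543296  0.37135926  0.48343064  1.64834717 -0.18389387  1.16955803
  1.71031928] [ 0.53008811 -0.2575826   0.27478691] [-3.14139459e+00 -2.18536298e-03  2.73783185e+00] [0.10586857 0.05037091 0.13538508]
knob 3030 [ 0.52825345 -0.25861761  0.16140751] ((0.5300577282905579, -0.2592782974243164), 0.024167008697986603) 0.1619129920618184
```

View pics/w1.png

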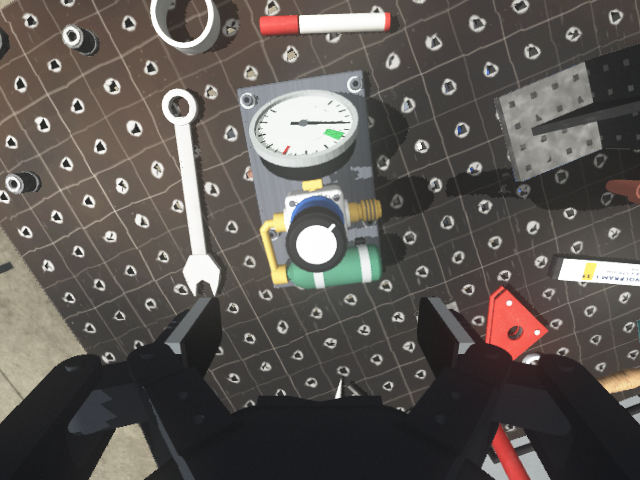

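Call:
carry_out(
  steps=[0,0,0,-1,-2,40,0,0,0,0,-1,-2,75,0,0,0,0,-1,-2,100,0,0,0,0,-1,-2,120,0,0,0,0,-1,-2,131,0,0,0,0,-1,-2,131,0,0,0,0,-1,-2,131,255,0,0,0,-1,-2,131,255,0,0,0,-1,-2,131,255,0,0,0,-1,-2,131,255,0,0,0,-1,-2,131,255,0,0,0,-1,-2,131,255,0,0,0,-1,-2,131,255,0,0,0,-1,-2,131,255],
  grip_force=40,
)

```text
time_s: 3.9
ee_pos: [0.5316, -0.2608, 0.1462]
tcp_rot: [3.141, 0.003, 2.738]
contact_force: [-0.1, 0.3, 6.8]
grip_width: 0.047
```

Call:
carry_out(
  steps=[0,0,0.1,0,0,-2,255,0,0,0.2,0,0,-2,255,0,0,0.3,0,0,-2,255,0,0,0.4,0,0,-2,255,0,0,0.5,0,0,-2,255,0,0,0.6,0,0,-2,255,0,0,0.6,0,0,-2,255,0,0,0.6,0,0,-2,255],
)

```text
time_s: 4.57
ee_pos: [0.5307, -0.2617, 0.1472]
tcp_rot: [-3.141, 0.002, 2.138]
contact_force: [-0.8, -5.5, -0.0]
grip_width: 0.0469
```

```bash
python3 - <<'E'
from h import *
s=env.get_state();p,d=eyes.camera("wrist");print({k:s[k] for k in("joint_positions","ee_pos","tcp_rot","contact_force","ft_torque")})
cv2.imwrite("pics/w2.png",p[:,:,::-1])
q,_=eyes.camera("scene");q=q[:,:,::-1]
cv2.imwrite("pics/w2s.png",np.hstack([cv2.resize(p[:,:,::-1],(400,300)),cv2.resize(q[200:320,270:430],(400,300))]))
E
```

```text
{'joint_positions': array([-0.0458947 ,  0.52688095,  0.59998991,  1.80906185, -0.36444857,
        0.91584239,  1.28316951]), 'ee_pos': array([ 0.53071215, -0.26170382,  0.14723486]), 'tcp_rot': array([-3.14148188e+00,  2.42911896e-03,  2.13811816e+00]), 'contact_force': array([-0.80500444, -5.54214125, -0.01668074]), 'ft_torque': array([-1.18167081,  0.29347804, -0.09991469])}
```

View pics/w2s.png

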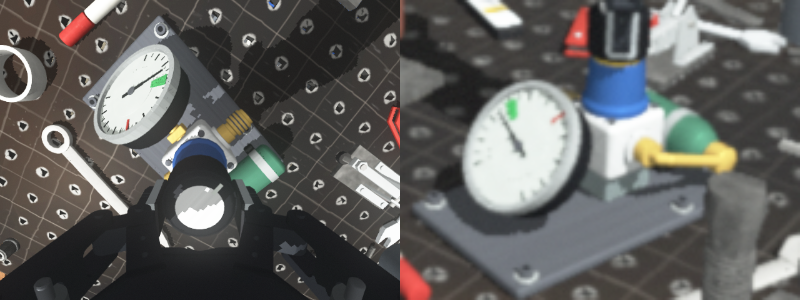

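```bash
cat >>h.py <<'E'
def dial(name="scene"):
    p,d=eyes.camera(name);m=eyes.camera_model(name);A,t=pose(m)
    c=np.array([.4407,-.2354,.0745]);n=np.array([-.734,.1855,.653])
    r=np.cross([0,0,1.],n);r/=np.linalg.norm(r);up=np.cross(n,r)
    f=4;P=cv2.resize(p,None,fx=f,fy=f,interpolation=cv2.INTER_CUBIC)
    v,u=np.mgrid[0:480*f,0:640*f]
    b=np.s_[195*f:325*f,270*f:430*f] if name=="scene" else np.s_[195*f:290*f,270*f:370*f]
    v=v[b].ravel();u=u[b].ravel()
    q=ray(m,(u+.5)/f-.5,(v+.5)/f-.5)@A.T;X=t+q*(((c-t)@n)/(q@n))[:,None]-c
    x,y=X@r,X@up
    h=cv2.cvtColor(P,cv2.COLOR_RGB2HSV)[b].reshape(-1,3).astype(int)
    H,S,V=h.T
    R0=np.hypot(x,y);gr=(S>110)&(H>45)&(H<80)&(R0<.042);rd=(S>110)&((H<8)|(H>172))&(R0<.042)
    disc=(S<60)&(V>150)&(R0<.05)
    # hub offset: dark central blob
    k=(V<110)&(S<90)&(R0<.009);ox,oy=x[k].mean(),y[k].mean()
    x=x-ox*0;y=y-oy*0
    R1=np.hypot(x,y);a=np.arctan2(x,y)
    g=np.median(a[gr]);re=np.median(a[rd])
    nd=(V<110)&(S<90)&(R1>.016)&(R1<.029)
    print(name,"hub off",ox,oy,"green",g,a[gr].min(),a[gr].max(),gr.sum(),"red",re,rd.sum(),"needle",np.median(a[nd]),a[nd].std(),nd.sum())
    print("  needle joint",np.median(a[nd])-re+2.85,"green joint",g-re+2.85,"diff",g-np.median(a[nd]))
E
python3 -c "
from h import *
dial();dial('top')"
```

```text
scene hub off 0.0015692067306333558 -0.0004476454275144297 green -0.9008674670591554 -0.9963420332035716 -0.8064342007462589 280 red nan 0 needle nan nan 0
  needle joint nan green joint nan diff nan
top hub off -0.0008483250919324682 -0.0008036643136312003 green -0.8998078979700901 -1.0166572231320856 -0.7885895677241529 568 red 0.4935077555530451 95 needle -1.2283526812687982 0.012546956552844287 35
  needle joint 1.1281395631781568 green joint 1.4566843464768648 diff 0.32854478329870807
  return _methods._mean(a, axis=axis, dtype=dtype,
  ret = ret.dtype.type(ret / rcount)
  ret = _var(a, axis=axis, dtype=dtype, out=out, ddof=ddof,
  arrmean = um.true_divide(arrmean, div, out=arrmean,
  ret = ret.dtype.type(ret / rcount)
```

Call:
carry_out(
  steps=[0,0,0.1,0,0,0,255,0,0,0.2,0,0,0,255,0,0,0.3,0,0,0,255,0,0,0.4,0,0,0,255,0,0,0.5,0,0,0,255,0,0,0.6,0,0,0,255,0,0,0.7,0,0,0,255,0,0,0.8,0,0,0,255,0,0,0.9,0,0,0,255,0,0,1.0,0,0,0,255,0,0,1.1,0,0,0,255,0,0,1.1,0,0,0,255,0,0,1.1,0,0,0,255,0,0,1.1,0,0,0,255],
)

```text
time_s: 5.93
ee_pos: [0.5285, -0.2617, 0.1463]
tcp_rot: [-3.14, 0.002, 1.038]
contact_force: [-6.2, -6.6, -0.8]
grip_width: 0.0466
```

```bash
sed -i 's/V<110)&(S<90)&(R1/V<(150 if name=="scene" else 110))\&(S<90)\&(R1/' h.py; python3 - 2>/dev/null <<'E'
from h import *
s=env.get_state();print({k:s[k] for k in("time_s","joint_positions","ee_pos","tcp_rot","contact_force","ft_torque")})
dial();dial('top')
E
```

```text
{'time_s': 5.9333, 'joint_positions': array([-0.22349064,  0.61814603,  0.90458676,  1.82509935, -0.5746457 ,
        0.98730117,  0.39055219]), 'ee_pos': array([ 0.52845092, -0.2617227 ,  0.146327  ]), 'tcp_rot': array([-3.13978112e+00,  2.16243073e-03,  1.03786943e+00]), 'contact_force': array([-6.2025054 , -6.57850669, -0.79403386]), 'ft_torque': array([-1.30734879,  1.54992317, -0.08899343])}
scene hub off nan nan green nan nan nan 237 red nan 0 needle nan nan 0
  needle joint nan green joint nan diff nan
top hub off -0.000907107754782293 -0.0005313904249871754 green -0.8995171055678584 -1.0048812854699285 -0.7885895677241529 537 red 0.49390907790252503 90 needle -0.9771497490337722 0.012739048974617553 14
  needle joint 1.378941173063703 green joint 1.4565738165296167 diff 0.07763264346591381
```

Call:
carry_out(
  steps=[0,0,0,-2,0,0,255,0,0,0.1,-2,0,0,255,0,0,0.2,-2,0,0,255,0,0,0.25,-2,0,0,255,0,0,0.25,-2,0,0,255,0,0,0.25,-2,0,0,255,0,0,0.25,-2,0,0,255],
)

```text
time_s: 6.62
ee_pos: [0.528, -0.2615, 0.1462]
tcp_rot: [-3.138, 0.0, 0.789]
contact_force: [-6.9, 0.9, 3.3]
grip_width: 0.0471
```

```bash
python3 - 2>/dev/null <<'E'
from h import *
s=env.get_state();print({k:s[k] for k in("time_s","ee_pos","tcp_rot","contact_force","ft_torque")})
dial('top')
E
```

```text
{'time_s': 6.6167, 'ee_pos': array([ 0.52795245, -0.2615454 ,  0.14624803]), 'tcp_rot': array([-3.13838780e+00,  2.87670896e-04,  7.89228706e-01]), 'contact_force': array([-6.89081381,  0.89389261,  3.25678562]), 'ft_torque': array([ 0.0421555 ,  1.5111471 , -0.11717844])}
top hub off -0.0006369206116370218 -0.0007918303458313176 green -0.8997730502554526 -1.014522250978318 -0.7885895677241529 564 red 0.4935077555530451 91 needle -0.918832971290026 0.024085210121508657 19
  needle joint 1.437659273156929 green joint 1.4567191941915023 diff 0.019059921034573324
```

Call:
carry_out(
  steps=[0,0,0,0,0,-1,255,0,0,0,0,0,-2,255,0,0,0,0,0,-3,255,0,0,0,0,0,-3,255],
)

```text
time_s: 7.0
ee_pos: [0.528, -0.2616, 0.1489]
tcp_rot: [-3.138, 0.001, 0.789]
contact_force: [-4.9, -1.2, 0.3]
grip_width: 0.0468
```

Call:
carry_out(
  steps=[0,0,0,0,0,-1,255,0,0,0,0,0,-1,255,0,0,0,0,0,-1,255],
)

```text
time_s: 7.25
ee_pos: [0.5279, -0.2616, 0.1495]
tcp_rot: [-3.138, 0.001, 0.789]
contact_force: [-5.2, -1.1, -6.0]
grip_width: 0.0467
```

Call:
carry_out(
  steps=[0,0,0,0,0,-1,255,0,0,0,0,0,-1,255,0,0,0,0,0,-1,255],
)

```text
time_s: 7.5
ee_pos: [0.5279, -0.2615, 0.1497]
tcp_rot: [-3.138, 0.002, 0.789]
contact_force: [-1.6, -4.4, -15.2]
grip_width: 0.0467
```

Call:
carry_out(
  steps=[0,0,0,0,0,2,255,0,0,0.05,0,0,2,255,0,0,0.05,0,0,1,255,0,0,0.05,0,0,0.4,255,0,0,0.05,0,0,0.4,255],
)

```text
time_s: 7.92
ee_pos: [0.5278, -0.2615, 0.1497]
tcp_rot: [-3.138, 0.002, 0.739]
contact_force: [-3.8, -4.0, -12.1]
grip_width: 0.0468
```

Call:
carry_out(
  steps=[0,0,0,0,0,1.5,255,0,0,0.05,0,0,1.5,255,0,0,0.05,0,0,0.6,255,0,0,0.05,0,0,0,255,0,0,0.05,0,0,0,255],
)

```text
time_s: 8.33
ee_pos: [0.5278, -0.2614, 0.1497]
tcp_rot: [-3.138, 0.002, 0.689]
contact_force: [-3.7, -3.3, -10.7]
grip_width: 0.047
```

Call:
carry_out(
  steps=[0,0,0,0,0,1.5,255,0,0,0.05,0,0,1.5,255,0,0,0.05,0,0,0.6,255,0,0,0.05,0,0,0,255,0,0,0.05,0,0,0,255],
)

```text
time_s: 8.75
ee_pos: [0.5277, -0.2613, 0.1497]
tcp_rot: [-3.138, 0.002, 0.639]
contact_force: [-5.0, -2.9, -10.1]
grip_width: 0.0473
```

Call:
carry_out(
  steps=[0,0,0,0,0,1.5,255,0,0,0.05,0,0,1.5,255,0,0,0.05,0,0,0.6,255,0,0,0.05,0,0,0,255,0,0,0.05,0,0,0,255],
)

```text
time_s: 9.17
ee_pos: [0.5276, -0.2613, 0.1498]
tcp_rot: [-3.138, 0.002, 0.589]
contact_force: [-5.7, -1.6, -8.5]
grip_width: 0.0469
```

Call:
carry_out(
  steps=[0,0,0,0,0,1.5,255,0,0,0.05,0,0,1.5,255,0,0,0.05,0,0,0.6,255,0,0,0.05,0,0,-0.2,255,0,0,0.05,0,0,-0.2,255],
)

```text
time_s: 9.58
ee_pos: [0.5276, -0.2611, 0.1505]
tcp_rot: [-3.138, 0.002, 0.539]
contact_force: [-7.0, -0.1, -1.0]
grip_width: 0.0464
```

```bash
python3 - 2>/dev/null <<'E'
from h import *
s=env.get_state();print({k:s[k] for k in("time_s","ee_pos","tcp_rot","contact_force","ft_torque")})
dial('top')
E
```

```text
{'time_s': 9.5833, 'ee_pos': array([ 0.52763526, -0.26114504,  0.15049712]), 'tcp_rot': array([-3.13753217e+00,  1.64883442e-03,  5.39009550e-01]), 'contact_force': array([-7.01624718, -0.07565142, -1.00269724]), 'ft_torque': array([ 0.13390348,  1.64230601, -0.10315022])}
top hub off -0.0009810572389905776 -0.00046234158219889316 green -0.9171395294807017 -1.014522250978318 -0.7964851428183287 483 red 0.49390907790252503 90 needle -0.8788379805742714 0.02990920289444322 47
  needle joint 1.4772529415232036 green joint 1.4389513926167734 diff -0.03830154890643023
```

Call:
carry_out(
  steps=[0,0,0,0,0,-1,255,0,0,0,0,0,-1.5,255,0,0,0,0,0,-1.5,255],
)

```text
time_s: 9.88
ee_pos: [0.5276, -0.2612, 0.1517]
tcp_rot: [-3.138, 0.002, 0.539]
contact_force: [-7.0, -0.6, -6.1]
grip_width: 0.0467
```

Call:
carry_out(
  steps=[0,0,0,0,0,-0.5,255,0,0,0,0,0,-1,255,0,0,0,0,0,-1,255],
)

```text
time_s: 10.13
ee_pos: [0.5276, -0.2611, 0.1526]
tcp_rot: [-3.138, 0.002, 0.539]
contact_force: [-6.7, -0.3, -6.3]
grip_width: 0.0469
```

Call:
carry_out(
  steps=[0,0,0,0,0,-0.5,255,0,0,0,0,0,-1,255,0,0,0,0,0,-1,255],
)

```text
time_s: 10.38
ee_pos: [0.5276, -0.2611, 0.1536]
tcp_rot: [-3.137, 0.002, 0.539]
contact_force: [-7.3, -0.6, -6.8]
grip_width: 0.0469
```

Call:
carry_out(
  steps=[0,0,0,0,0,-0.5,255,0,0,0,0,0,-0.5,255],
)

```text
time_s: 10.55
ee_pos: [0.5276, -0.2611, 0.154]
tcp_rot: [-3.138, 0.002, 0.539]
contact_force: [-6.6, -0.8, -7.5]
grip_width: 0.0466
```

```bash
cat >>h.py <<'E'
def top():
    s=env.get_state();p,d=eyes.camera("wrist");m=eyes.camera_model("wrist")
    v,u=np.mgrid[0:480,0:640];v=v.ravel();u=u.ravel();k=d[v,u]>0;u,v=u[k],v[k];P=pts(m,d,u,v,s)
    w=p[v,u].min(1)>150
    k=w&(P[:,2]>.150)&(P[:,2]<.185)&(np.hypot(P[:,0]-.53,P[:,1]+.26)<.015)
    print("knob top",k.sum(),np.median(P[k],0),P[k].std(0),s["ee_pos"]);return p
E
python3 - 2>/dev/null <<'E'
from h import *
p=top();cv2.imwrite("pics/w3.png",p[:,:,::-1]);dial('top')
E
```

```text
knob top 4215 [ 0.53058513 -0.25957367  0.17001065] [0.00743834 0.00746552 0.00053789] [ 0.52758465 -0.26112713  0.15400733]
top hub off -0.0009144225984851153 -0.000565186086610695 green -0.9171395294807017 -1.014522250978318 -0.7964851428183287 483 red 0.49312073206555096 92 needle -0.8630829179369929 0.03383896131376183 52
  needle joint 1.4937963499974563 green joint 1.4397397384537474 diff -0.05405661154370878
```

View pics/w3.png

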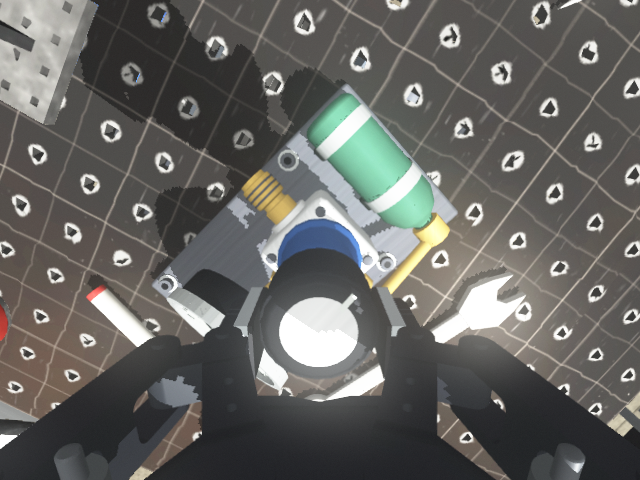

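Call:
carry_out(
  steps=[0,0,0,0,0,-0.5,255,0,0,0,0,0,-0.5,255,0,0,0,0,0,-0.5,255],
)

```text
time_s: 10.9
ee_pos: [0.5276, -0.2611, 0.1544]
tcp_rot: [-3.138, 0.002, 0.539]
contact_force: [-7.1, -1.6, -8.1]
grip_width: 0.0469
```

Call:
carry_out(
  steps=[0,0,0,0,0,-0.5,255,0,0,0,0,0,-0.5,255,0,0,0,0,0,-0.5,255],
)

```text
time_s: 11.15
ee_pos: [0.5276, -0.2611, 0.1545]
tcp_rot: [-3.138, 0.002, 0.539]
contact_force: [-4.1, -2.4, -14.6]
grip_width: 0.0467
```

```bash
python3 - 2>/dev/null <<'E'
from h import *
p=top()
E
```

```text
knob top 4211 [ 0.53054782 -0.25963126  0.17048372] [0.00745831 0.00744451 0.00054773] [ 0.5276118  -0.26107611  0.15452041]
```

Call:
carry_out(
  steps=[0,0,0,0,0,1,255,0,0,0,0,0,1,255,0,0,0,0,0,1,60,0,0,0,0,0,1,0,0,0,0,0,0,1,0,0,0,0,0,0,1,0,0,0,0,0,0,1,0,0,0,0,0,0,1,0,0,0,0,0,0,-20,0,0,0,0,0,0,-50,0,0,0,0,0,0,-85,0,0,0,0,0,0,-120,0,0,0,0,0,0,-120,0,0,0,0,0,0,-120,0],
)

```text
time_s: 12.37
ee_pos: [0.5304, -0.2627, 0.278]
tcp_rot: [3.139, -0.002, 0.538]
contact_force: [-0.2, -0.4, -1.1]
grip_width: 0.0852
```

```bash
python3 - 2>/dev/null <<'E'
from h import *
p=top();dial('top')
s=env.get_state();print(s["contact_force"],s["grip_width"])
q,_=eyes.camera("scene");r,_=eyes.camera("top")
cv2.imwrite("pics/fin.png",np.hstack([cv2.resize(q[200:360,230:430,::-1],(400,320)),cv2.resize(r[160:320,235:435,::-1],(400,320))]))
E
```

```text
knob top 1236 [ 0.53017175 -0.2598031   0.17020646] [0.0074736  0.00748466 0.00064016] [ 0.53035166 -0.26270974  0.27803367]
top hub off -0.00097536826929677 -0.0005435884362333453 green -0.9164243242564715 -1.014522250978318 -0.798050098081293 489 red 0.4943104002520049 89 needle -0.8568096567247855 0.03585661628759615 35
  needle joint 1.4988799430232098 green joint 1.4392652754915236 diff -0.05961466753168598
[-0.24986625 -0.01381445 -0.29989087] 0.08564768722173705
```

View pics/fin.png

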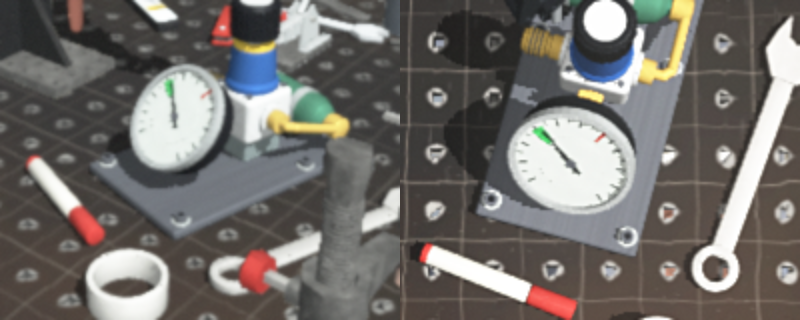

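```bash
python3 -c "
from plant import job;job.hand_in()"
```

```text
the job is handed in; nothing more can be done
```

I turned the knob about 1.95 rad clockwise to bring the needle into the green. The first light pull was blocked, so I felt for the slot in steps of 0.05 rad. It opened 0.25 rad further on, and I pulled the knob up to its stop, let go and backed the arm away. The job was handed in at about 12.6 s; it reports no verdict.

**Last checks:**
- **Knob:** its top measured 170.2 mm high, against 161.9 mm at the start, so it is about 8 mm out.
- **Needle:** it stands about 0.04 to 0.06 rad above the middle of the green, inside the ±0.13 allowed. It stayed well below the red line throughout, at about 1.50 against 2.85.
- **Forces:** the highest pull seen was 15.2 N.
- **Bystanders:** the marker and spanner look unmoved in the final picture, judged by eye and not measured. The ring is only partly in view, but the gripper never came near any of them.

**Disagreements:** the needle readout from the scene camera gave no result, so the numbers rest on the top camera. Once the needle covers part of the green, the measured middle of the green shifts by about 0.02 rad.

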